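Close a finger joint in the assembly cradle and lock it with the keeper

TASK

Take the dark finger-jointed end panel out of the dowel rack and ease it, fingers first, down the leaning fence of the grey assembly cradle, so that its fingers slide between the matching fingers of the pale side panel clamped there, until the joint is fully home and the panel lies flat against the fence; do not drop or slam it in. Then swing the wooden keeper's red-ended handle outward and down, away from the panel, as far as it goes, so that its toe lies across the panel. Let go of everything and leave the plain panel, glue bottle, brake caliper and mallet where they are.

Things in the scene. Friction and masses are not known exactly. Their poses are not given: they have to be found in the camera images.
- end_panel: Loose dark-wood panel, 15 mm thick (own x), 112 wide (own y), 110 tall (own z), 0.12 kg or so, standing comb edge down in an outer slot of the rack. Origin: mid thickness and width, level with the finger tips; z points to the plain top edge. Four fingers 15.5 long: inner two 14.5 wide at y = -16, +16; outer two |y| = 40.8 to 56; tips chamfered 1.2 x 3. Symmetric: either face may go to the fence.
- panel_top (a point): Middle of the end panel's plain top edge, 110 mm above its finger tips. Raise the panel 40 mm or more to clear the rack's dowels.
- side_panel: Pale panel fixed on the cradle's bed, 15 mm thick, 112 wide, 180 long. Origin: middle of the trough where bed meets fence. x runs up the bed (30 deg above level), y along the trough, z up the fence face (30 deg off vertical). It fills z 0 to 15; three fingers 15 wide at y = -32, 0, +32 run from x = 0 to 17, solid beyond. The bed is the plane z = 0.
- finger_top (a point): On the upper face of the side panel's middle finger, at x = 7.5, y = 0, z = 15 mm of the side panel. The end panel is home when its origin is at x = 7.5 to 9.5, y = 0, z = 0 of the side panel's frame, z axes parallel: tips on the bed, back on the fence. Clearance 1.25 mm each side of each finger, 2 mm in x.
- fence_top (a point): Middle of the fence's top edge, on its face: the fence face is the side panel's plane x = 0, from z = 0 to 60 mm, |y| < 100, the fence 15 mm thick behind it (x < 0). The seated end panel stands 50 mm above it. A clamp bar crosses the side panel at x = 155 mm, up to z = 35.
- keeper (a joint): Keeper lever angle, rad, about a bolt parallel to the side panel's x. Stays where left (friction 0.08 N m, about 1 N at the handle end). 0: handle up the fence (side panel's +z), toe down. Grows as the handle swings outward to the side panel's -y; stop at 1.57: handle along -y, toe across the end panel's face (2.5 mm in front of it). Starts at 0 to 0.35.
- keeper_pivot (a point): On the bolt, at mid thickness of the lever: x = 23.5, y = -86, z = 46 mm in the side panel's frame. The lever is a pale wooden bar 18 mm wide, 12 thick (x = 17.5 to 29.5), with a 28 mm round boss; the handle with its red end reaches 88 mm from the bolt, the toe 45 mm the other way.
- rack: Fixed wooden rack: base 150 x 130 mm, 12 thick, origin under its centre. Three slots at own x = -42, 0, +42 between pairs of 7 mm dowels (36 mm tall above the base, 18 mm apart in the clear, at y = -32 and +32). The end panel stands in one outer slot, the plain panel in the other.
- keeper_tip (a point): End of the keeper's red handle, 88 mm from the pivot, middle of its thickness.
- plain_panel: Loose plain plywood panel with no fingers, 15 x 112 x 85 mm tall, standing in the rack's other outer slot. Leave it. Origin: centre of its underside.
- glue: White glue bottle with a blue label, 54 mm diameter, 150 mm tall, standing. Leave it. Origin: centre of its underside.
- caliper: Aluminium brake caliper, about 85 x 95 x 50 mm, on a paper towel. Leave it. Origin: centre of its underside.
- mallet: Wooden mallet lying on the bench, head 55 x 85 x 50 mm, handle 200 mm. Leave it. Origin: under its middle.
Things that resemble listed ones, but are neither listed nor needed, are in the scene too. What is shaped like the end_panel but blue or orange is not meant.

How it is judged (in metres and radians):
On the way, in this order (a step that is already met when the one before it is completed fails the run):
1. the end panel's fingers are fully home between the side panel's fingers (z of end_panel in the frame of side_panel between -0.003 and 0.003 m and y of end_panel in the frame of side_panel between -0.0025 and 0.0025 m and x of end_panel in the frame of side_panel between 0.0055 and 0.011 m and angle between the z axis of end_panel and the z axis of side_panel, either way round below 0.06 rad and angle between the x axis of end_panel and the x axis of side_panel, either way round below 0.06 rad), for 0.2 s.
2. the keeper is turned across the end panel (value of joint keeper above 1.4 rad), for 0.2 s.
At the end, for the whole second after the job is handed in: End panel at rest in the joint: origin within 3 mm of the bed, within 2.5 mm of the joint's middle across, 5.5 to 11 mm in front of the fence face, plane and edges within 0.06 rad of the fence; keeper at 1.4 rad or more (stop 1.57) (all of step 1 and value of joint keeper above 1.4 rad and linear speed of end_panel below 0.02 m/s); the robot touches nothing.
It fails at once if the end panel is dropped or slammed into the joint (faster than 0.35 m/s within 60 mm of home) (distance between end_panel and side_panel below 0.06 m and linear speed of end_panel above 0.35 m/s).
It fails at once if the plain panel is shifted by more than 20 mm (distance of plain_panel from where it was at the start of the episode above 0.02 m).
It fails at once if the glue bottle is shifted by more than 20 mm (distance of glue from where it was at the start of the episode above 0.02 m).
It fails at once if the caliper is shifted by more than 20 mm (distance of caliper from where it was at the start of the episode above 0.02 m).
It fails at once if the mallet is shifted by more than 20 mm (distance of mallet from where it was at the start of the episode above 0.02 m).
It also fails if it takes over 61 s, if anything falls off the work surface, if the arm or the gripper's body presses on something with over 40 N, if the wrist force passes 120 N, or if a joint passes its speed limit or range.

ROBOT

A 6-joint arm with a two-finger parallel gripper is mounted at the origin on the work surface. World frame = base frame: x ahead of the robot, y to its left, z up, the work surface at z = 0. Lengths are in mm, angles in rad, forces in N, time in s.
With the tool pointing down it reaches from about 200 to 875 mm from the base axis. Payload 3.4 kg.
Tool frame: the origin (TCP) lies between the finger pads; the fingertips stand 17 mm ahead of it and the grasp point (between the pads) lies 2 mm behind it; z points along the fingers, y is the line along which they close (so a half turn about z gives the same grasp; the last joint's range is limited). The gripper opens to 94 mm and grips with 3 to 60 N. Pads are 16 mm wide; open, the fingers measure 119 mm over their backs; the gripper's body (75 mm by 177 mm) begins 78 mm behind the grasp point.
Start: joints at [-1.222, 0.276, 1.505, -0, 1.361, -0.121], TCP at [260.313, -512.742, 183.393] pointing down, gripper open.
Joint ranges: [-2.89, 2.89], [-0.75, 2.08], [0.22, 2.7], [-1.18, 4.32], [0.11, 2.71], [-2.7, 2.7]. Speed limits (rad/s): [2.57, 2.57, 3.14, 3.14, 3.14, 3.14].

INTERFACE

Orientations are given as a unit quaternion [x, y, z, w].
In Python, from plant import sense, capture, job_done gives the robot as it stands. The module is installed in compiled form; this text tells all that it offers.
- The arm moves only by the tool step_arm, never from a script. Its arguments are lists of equal length, an entry for each row: "translation": the shift along the tool's x, y, z in mm, a list of three; "turn": the turn, a rotation vector about the tool's x, y, z in degrees, a list of three; "gripper": the closure in counts, from 0 (fully open) to 255 (shut). In form: {"translation": [[dx, dy, dz], ...], "turn": [[wx, wy, wz], ...], "gripper": [gripper, ...]}. A call has 1 to 5 rows; each row is the pose to reach, as a shift and turn from the pose commanded when the call began, along the tool's axes at that moment; what a row does not reach only later rows make up. A row lasts 1/12 s, in which the tool goes at most 41.7 mm and 7.16 degrees, less where a joint would pass 70% of its speed; a pose out of reach is approached as far as the arm can. A call with a gripper value outside its range is refused whole. The fingers move at their own pace and stop on an object; the grip force is fixed at half the most. Time passes only in rows, so rows that repeat a pose let the fingers close. It gives the time, the measured TCP pose, the force, the opening and the grip force at its end, in the units of the state.
- sense(): the state, without advancing time (a new reading comes with each control period).
- capture(name): name is "scene" or "top" or "wrist"; returns a dict with "image" (384x512x3 uint8, red, green, blue), "range_z" (384x512 float32, mm along the optical axis (not along the pixel's ray), 0 where there is no reading), "intrinsics" (3x3 intrinsics, pixels), "position" and "attitude" of the camera in the world; the wrist camera has in their place "tool_from_camera" (4x4, takes a point from camera to tool coordinates, whose origin is the TCP and whose axes are the flange's). Camera axes: x right, y up, looking along -z (the intrinsics and any distortion apply to the point x, -y, -z); pixel columns grow to the right and rows downward; lengths in mm; the calibration is good to about 2 mm. A picture is of the moment at which its call begins: read the wrist's pose just before it.
- job_done(): hands the job in; it is judged then, once.
The state is a dict: "time": time; "q": joint angles; "qd": joint speeds; "tau": joint torques, N m; "eef_pos": TCP position; "ee_rot": TCP orientation; "contact_force": force on the tool from outside, world axes, zero at the start; "moment": the same for the moment, N m; "width": finger opening in mm; "grasp_force": force on a finger pad.
Only numpy, scipy, OpenCV 4.12 (cv2) and the standard library are available. Lean on these libraries where they do the work, as an engineer would, in place of code of your own. Each camera call takes 0.05 s, during which the arm holds its last target. There are 200 camera calls.

## Working session

There is one attempt and no reset: what is moved stays moved. The work goes in short steps, Python scripts to look and compute and a tool call to move; the robot and the scene stay as the last step left them, time stands still between calls to the robot, and variables do not carry over. Pictures are saved under pics/ and viewed, at most 10 in all, crops included, and the job is handed in when it is done.

Besides the shell and the picture viewer there is one more tool, called after ">>>" as name(argument=value, ...) on one line, values as JSON. step_arm: Moves the arm, as the interface text tells. Its arguments: {"type":"object","properties":{"translation":{"type":"array","items":{"type":"array","items":{"type":"number"}}},"turn":{"type":"array","items":{"type":"array","items":{"type":"number"}}},"gripper":{"type":"array","items":{"type":"number"}}},"required":["translation","turn","gripper"]}

```bash
mkdir -p pics
cat > h.py <<'E'
import numpy as np, cv2
from scipy.spatial.transform import Rotation as R
from plant import sense, capture, job_done
def pts(c, T=None):
    K=c["intrinsics"]; d=c["range_z"]; h,w=d.shape
    u,v=np.meshgrid(np.arange(w),np.arange(h))
    P=np.stack([(u-K[0][2])/K[0][0]*d,-(v-K[1][2])/K[1][1]*d,-d],-1)
    if T is None:
        Rm=R.from_quat(c["attitude"]).as_matrix() if np.size(c["attitude"])==4 else np.array(c["attitude"])
        return P@Rm.T+np.array(c["position"])
    return P@T[:3,:3].T+T[:3,3]
E
python3 - <<'E'
from h import *
s=sense(); print(s)
for n in ("scene","top","wrist"):
    c=capture(n); print(n,{k:(v if k not in("image","range_z") else v.shape) for k,v in c.items()})
    np.save(n+"0.npy",c,allow_pickle=True)
    cv2.imwrite(f"pics/{n}0.png",cv2.cvtColor(c["image"],cv2.COLOR_RGB2BGR))
E
```

```text
{'time': 0.0, 'q': array([-1.22198932e+00,  2.76570802e-01,  1.50611283e+00, -2.48874642e-05,
        1.36068025e+00, -1.21008044e-01]), 'qd': array([ 3.98232544e-04,  5.19446961e-05, -5.67911435e-04, -6.35055010e-04,
        9.69961474e-04,  1.78775848e-04]), 'tau': array([-2.30045453e-04, -4.04588485e+01, -2.37226099e+01,  7.04255886e-02,
        3.46259354e-02, -1.18121343e-04]), 'eef_pos': array([ 260.0906205 , -512.14196454,  182.52665928]), 'ee_rot': array([ 9.72534881e-01,  2.32755496e-01, -1.12741942e-04, -8.78492877e-04]), 'contact_force': array([-0.03779402,  0.9258772 ,  0.4434354 ]), 'moment': array([-0.00160433,  0.01598697,  0.02630898]), 'grasp_force': 0.0, 'width': 93.77311903100448}
scene {'image': (384, 512, 3), 'range_z': (384, 512), 'intrinsics': array([[422.22050929,   0.        , 257.46489902],
       [  0.        , 422.22050929, 195.56683694],
       [  0.        ,   0.        ,   1.        ]]), 'position': array([1183.25140543, -292.50025747, 1197.74388301]), 'attitude': array([0.25829262, 0.15658392, 0.51069663, 0.80495674])}
top {'image': (384, 512, 3), 'ran
[... 211 characters left out ...]
.68317579,   37.29578606, 1592.73784173]), 'attitude': array([ 0.0374087 , -0.03576785, -0.70382042,  0.70848999])}
wrist {'image': (384, 512, 3), 'range_z': (384, 512), 'intrinsics': array([[265.42599523,   0.        , 258.96200452],
       [  0.        , 265.42599523, 190.98599229],
       [  0.        ,   0.        ,   1.        ]]), 'tool_from_camera': array([[-9.75629139e-04,  9.65628433e-01,  2.59924563e-01,
         7.61313190e+01],
       [ 9.99999230e-01,  1.14140010e-03, -4.86833573e-04,
         1.15397417e+00],
       [-7.66778263e-04,  2.59923888e-01, -9.65628803e-01,
        -2.01218862e+02],
       [ 0.00000000e+00,  0.00000000e+00,  0.00000000e+00,
         1.00000000e+00]])}
```

View pics/scene0.png

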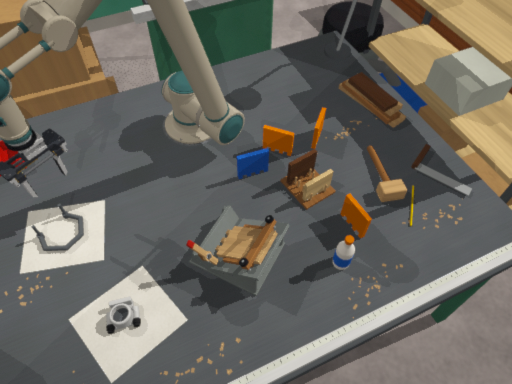

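View pics/top0.png

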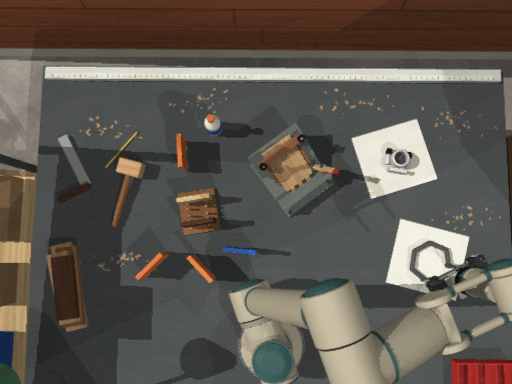

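The scene view shows the dark end panel at (300,165) in the rack, with the plain panel at (318,185). The cradle is at (240,245), with the red keeper end at (190,243). In the top view the rack is at (198,210), the cradle at (292,170) and the red tip at (335,171).

Run:
```python
from h import *
a=np.load("scene0.npy",allow_pickle=True).item()["image"][140:300,170:360]
b=np.load("top0.npy",allow_pickle=True).item()["image"][115:245,165:355]
f=lambda i:cv2.cvtColor(cv2.resize(i,None,fx=4,fy=4,interpolation=cv2.INTER_CUBIC),cv2.COLOR_RGB2BGR)
A=f(a);B=f(b)
cv2.imwrite("pics/c1.png",A[:600]);cv2.imwrite("pics/c2.png",B)
for n in("scene","top"):
    c=np.load(n+"0.npy",allow_pickle=True).item();P=pts(c)
    np.save(n+"P.npy",P)
    im=cv2.cvtColor(c["image"],cv2.COLOR_RGB2HSV)
    # red tip
    m=((im[...,0]<6)|(im[...,0]>174))&(im[...,1]>150)&(im[...,2]>80)&(P[...,2]>30)&(P[...,2]<300)&(P[...,0]>300)
    print(n,m.sum(),np.median(P[m],0) if m.any() else 0, "table z",np.median(P[...,2]))
c=np.load("topP.npy")
for u,v in((198,210),(198,197),(195,220),(292,170),(270,180),(325,180),(300,205),(263,165),(300,138),(280,140)):print(u,v,c[v,u].round())
```

```text
scene 42 [ 593.46265466 -207.3571722   155.94535418] table z -1.102226268461095
top 32 [ 587.61404147 -203.78819668  156.54568244] table z -1.3376263863483473
198 210 [467. 262.  11.]
198 197 [505. 249. 103.]
195 220 [428. 256. 112.]
292 170 [602. -67.  79.]
270 180 [568.   8.  75.]
325 180 [ 569. -180.   77.]
300 205 [487. -99.  16.]
263 165 [608.  33. 147.]
300 138 [697. -88. 154.]
280 140 [697. -24. 119.]
```

View pics/c1.png

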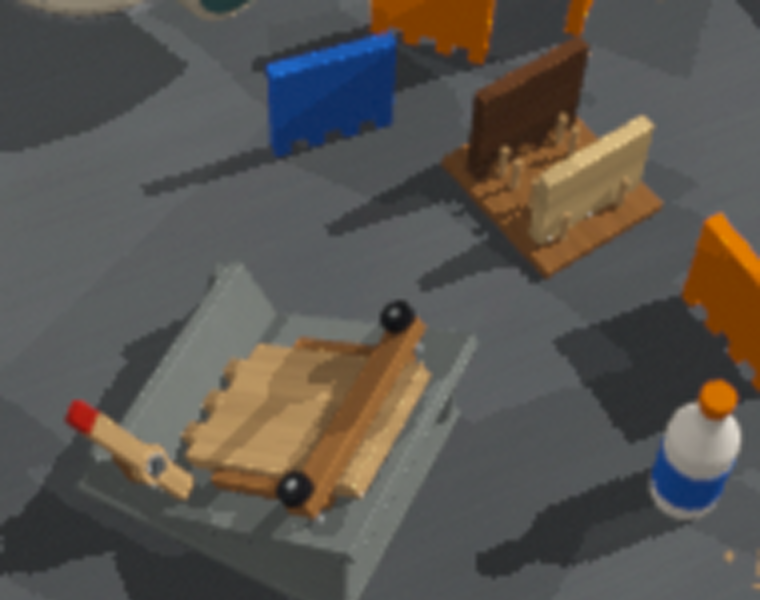

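View pics/c2.png

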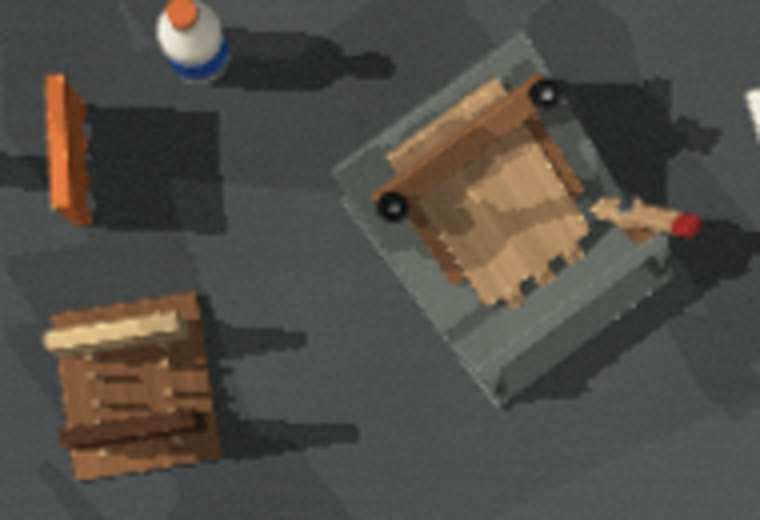

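The crops show the fence at the lower right of the cradle, with the comb gaps facing it at (500,300)–(585,235) in the top crop. The bed rises to the upper left and the keeper sits at the upper right, (610–690, 215). The end panel is the rack's near slot, with its top edge from (60,437) to (205,420). Next I fit the planes from depth.

```bash
cat >> h.py <<'E'
def plane(P,it=400,tol=2.5,seed=0,prior=None,ang=12):
    r=np.random.default_rng(seed);best=None;bn=0
    for _ in range(it):
        a=P[r.choice(len(P),3,False)];n=np.cross(a[1]-a[0],a[2]-a[0]);l=np.linalg.norm(n)
        if l<100: continue
        n/=l
        if prior is not None:
            if n@prior<0:n=-n
            if n@prior<np.cos(np.radians(ang)):continue
        k=abs((P-a[0])@n)<tol
        if k.sum()>bn:bn=k.sum();best=k
    for _ in range(3):
        c=P[best].mean(0);n=np.linalg.svd(P[best]-c,full_matrices=False)[2][2]
        if prior is not None and n@prior<0:n=-n
        best=abs((P-c)@n)<tol
    return n,c,best
E
python3 - <<'E'
from h import *
for nme in("top","scene"):
    c=np.load(nme+"0.npy",allow_pickle=True).item();P=np.load(nme+"P.npy")
    hs=cv2.cvtColor(c["image"],cv2.COLOR_RGB2HSV)
    box=(P[...,0]>430)&(P[...,0]<800)&(P[...,1]>-260)&(P[...,1]<90)&(P[...,2]>8)
    wood=box&(hs[...,1]>80)&(hs[...,0]>10)&(hs[...,0]<25)&(hs[...,2]>100)
    grey=box&(hs[...,1]<60)
    n,cc,k=plane(P[wood]); n*=np.sign(n[2]); print(nme,"side face n",n.round(4),cc.round(1),k.sum(),"tilt",np.degrees(np.arccos(n[2])))
    h=-n*[1,1,0];h/=np.linalg.norm(h);x=h*np.cos(np.pi/6)+[0,0,.5]
    g=P[grey]
    if len(g)>50:
        n2,c2,k2=plane(g,prior=x);print(" fence",n2.round(4),c2.round(1),k2.sum(),"dot",n@n2)
        n3,c3,k3=plane(g,prior=n);print(" bed",n3.round(4),c3.round(1),k3.sum(), "offset",(cc-c3)@n3)
    # rack panel
    b=(P[...,0]>380)&(P[...,0]<480)&(P[...,1]>170)&(P[...,1]<340)&(P[...,2]>85)&(P[...,2]<135)
    q=P[b];print(" panel top",b.sum(),q.mean(0).round(1),np.percentile(q[:,2],[5,50,95]).round(1)); 
    (m,s,a)=cv2.minAreaRect(q[:,:2].astype(np.float32));print(m,s,a)
E
```

```text
top side face n [-0.395  -0.3103  0.8647] [613.5 -64.1  85.1] 683 tilt 30.151375519697986
 fence [0.6755 0.5016 0.5405] [ 539.3 -101.9   60.3] 402 dot 0.044896099262426964
 bed [-0.386  -0.2865  0.8769] [620.9 -38.4  81.1] 626 offset 13.754132196548966
 panel top 178 [421.5 249.7 118.5] [ 99.4 120.2 126.2]
(422.06243896484375, 250.40785217285156) (15.31581974029541, 111.4265365600586) 9.42906379699707
scene side face n [-0.3982 -0.3027  0.8659] [618.3 -60.5  88.3] 1028 tilt 30.012147662033044
 fence [0.6785 0.5315 0.5071] [ 541.8 -101.9   59.8] 582 dot 0.008044618970994743
 bed [-0.3984 -0.2993  0.867 ] [654.  -55.2  89.5] 876 offset 14.8080460178555
 panel top 296 [428.3 247.  109.7] [ 88.1 114.  123.5]
(424.0523376464844, 251.41781616210938) (19.77989387512207, 116.2889633178711) 9.547852516174316
```

```bash
cat >> h.py <<'E'
from scipy.spatial.transform import Slerp
def pose():
    s=sense();return np.array(s["eef_pos"]),R.from_quat(s["ee_rot"])
def mat(y,z):
    y=np.array(y,float);z=np.array(z,float);z/=np.linalg.norm(z);y-=y@z*z;y/=np.linalg.norm(y)
    return R.from_matrix(np.stack([np.cross(y,z),y,z],1))
def plan(p1,R1,ncalls=1,rows=5,start=None):
    p0,R0=start or pose();p1=np.array(p1,float);N=ncalls*rows
    sl=Slerp([0,1],R.concatenate([R0,R1]))
    print("dist",np.linalg.norm(p1-p0).round(1),"ang",np.degrees((R0.inv()*R1).magnitude()).round(1),"per row",(np.linalg.norm(p1-p0)/N).round(1),(np.degrees((R0.inv()*R1).magnitude())/N).round(2))
    for c in range(ncalls):
        a=c/ncalls;pa=p0+(p1-p0)*a;Ra=sl(a)
        T=[];W=[]
        for i in range(1,rows+1):
            b=a+i/N;pb=p0+(p1-p0)*b
            T.append(Ra.inv().apply(pb-pa).round(1).tolist());W.append(np.degrees((Ra.inv()*sl(b)).as_rotvec()).round(1).tolist())
        print("T",T,"W",W)
def down(a): return mat([np.cos(np.radians(a)),np.sin(np.radians(a)),0],[0,0,-1])
E
python3 - <<'E'
from h import *
plan([560,-70,330],down(37.5),3)
E
```

```text
dist 554.3 ang 100.6 per row 37.0 6.71
T [[31.2, -17.3, -9.8], [62.4, -34.5, -19.6], [93.5, -51.8, -29.4], [124.7, -69.0, -39.2], [155.9, -86.3, -48.9]] W [[-0.0, -0.0, -6.7], [-0.0, -0.0, -13.4], [-0.0, -0.0, -20.1], [-0.0, -0.0, -26.8], [-0.0, -0.0, -33.5]]
T [[35.5, 2.8, -9.8], [71.0, 5.7, -19.6], [106.5, 8.5, -29.4], [142.1, 11.3, -39.2], [177.6, 14.2, -49.0]] W [[-0.0, -0.0, -6.7], [-0.0, -0.0, -13.4], [-0.0, -0.0, -20.1], [-0.0, -0.0, -26.8], [-0.0, -0.0, -33.5]]
T [[28.0, 22.0, -9.8], [56.1, 44.0, -19.6], [84.1, 65.9, -29.4], [112.1, 87.9, -39.3], [140.2, 109.9, -49.1]] W [[-0.0, -0.0, -6.7], [-0.0, -0.0, -13.4], [-0.0, -0.0, -20.1], [-0.0, -0.0, -26.8], [-0.0, -0.0, -33.5]]
```

>>> step_arm(translation=[[31, -17, -10], [62, -34.5, -20], [93.5, -52, -29], [125, -69, -39], [156, -86, -49]], turn=[[0, 0, -6.7], [0, 0, -13.4], [0, 0, -20.1], [0, 0, -26.8], [0, 0, -33.5]], gripper=[0, 0, 0, 0, 0])

```text
time: 0.57
eef_pos: [360.9, -363.8, 232.5]
ee_rot: [0.863, 0.505, 0.0, -0.0]
contact_force: [0.4, -0.1, 0.1]
width: 94.3
grasp_force: 0.0
```

>>> step_arm(translation=[[35.5, 3, -10], [71, 6, -20], [106.5, 8.5, -29], [142, 11, -39], [177.5, 14, -49]], turn=[[0, 0, -6.7], [0, 0, -13.4], [0, 0, -20.1], [0, 0, -26.8], [0, 0, -33.5]], gripper=[0, 0, 0, 0, 0])

```text
time: 0.98
eef_pos: [460.7, -216.2, 281.7]
ee_rot: [0.68, 0.733, -0.0, -0.0]
contact_force: [0.6, -0.4, -0.2]
width: 94.2
grasp_force: 0.0
```

>>> step_arm(translation=[[28, 22, -10], [56, 44, -20], [84, 66, -29], [112, 88, -39], [140, 110, -49]], turn=[[0, 0, -6.7], [0, 0, -13.4], [0, 0, -20.1], [0, 0, -26.8], [0, 0, -33.5]], gripper=[0, 0, 0, 0, 0])

```text
time: 1.4
eef_pos: [560.9, -69.0, 330.6]
ee_rot: [0.44, 0.898, -0.0, -0.0]
contact_force: [0.3, -0.3, 0.5]
width: 93.9
grasp_force: 0.0
```

>>> step_arm(translation=[[0, 0, 0], [0, 0, 0]], turn=[[0, 0, 0], [0, 0, 0]], gripper=[0, 0])

```text
time: 1.57
eef_pos: [561.2, -69.4, 330.1]
ee_rot: [0.442, 0.897, -0.0, -0.0]
contact_force: [-0.5, -0.7, -0.6]
width: 93.8
grasp_force: 0.0
```

```bash
cat >> h.py <<'E'
def wrist(tag):
    p,r=pose();c=capture("wrist");T=np.eye(4);T[:3,:3]=r.as_matrix();T[:3,3]=p
    c["T"]=T@np.array(c["tool_from_camera"]);c["P"]=pts(c,c["T"]);np.save(tag+".npy",c,allow_pickle=True)
    return c
def save(name,c,box=(0,384,0,512),f=1.5):
    i=c["image"][box[0]:box[1],box[2]:box[3]]
    cv2.imwrite(f"pics/{name}.png",cv2.cvtColor(cv2.resize(i,None,fx=f,fy=f,interpolation=cv2.INTER_CUBIC),cv2.COLOR_RGB2BGR))
E
python3 - <<'E'
from h import *
c=wrist("w1");save("w1",c);P=c["P"]
hs=cv2.cvtColor(c["image"],cv2.COLOR_RGB2HSV)
ns=np.array([-.397,-.305,.866]);xs=np.array([.69,.53,.5])
box=(P[...,0]>430)&(P[...,0]<800)&(P[...,1]>-260)&(P[...,1]<90)&(P[...,2]>8)&(P[...,2]<200)
wood=box&(hs[...,1]>80)&(hs[...,0]>8)&(hs[...,0]<25)&(hs[...,2]>90);grey=box&(hs[...,1]<60)
n,cc,k=plane(P[wood],prior=ns,ang=8,tol=1.5);print("face",n.round(4),cc.round(1),k.sum(),wood.sum())
n2,c2,k2=plane(P[grey],prior=xs,ang=8,tol=1.5);print("fence",n2.round(4),c2.round(1),k2.sum(),n@n2)
n3,c3,k3=plane(P[grey],prior=ns,ang=8,tol=1.5);print("bed",n3.round(4),c3.round(1),k3.sum(),(cc-c3)@n3)
print("resid",np.std((P[wood][k]-cc)@n),np.std((P[grey][k2]-c2)@n2))
E
```

```text
face [-0.3983 -0.3005  0.8666] [614.5 -56.   90. ] 4701 7882
fence [0.6906 0.5218 0.5008] [536.3 -98.2  60.7] 1847 0.0021685728870119007
bed [-0.3982 -0.2997  0.8669] [614.7 -19.3  85.5] 3510 14.990509048692283
resid 0.6694559840512528 0.532401554925491
```

View pics/w1.png

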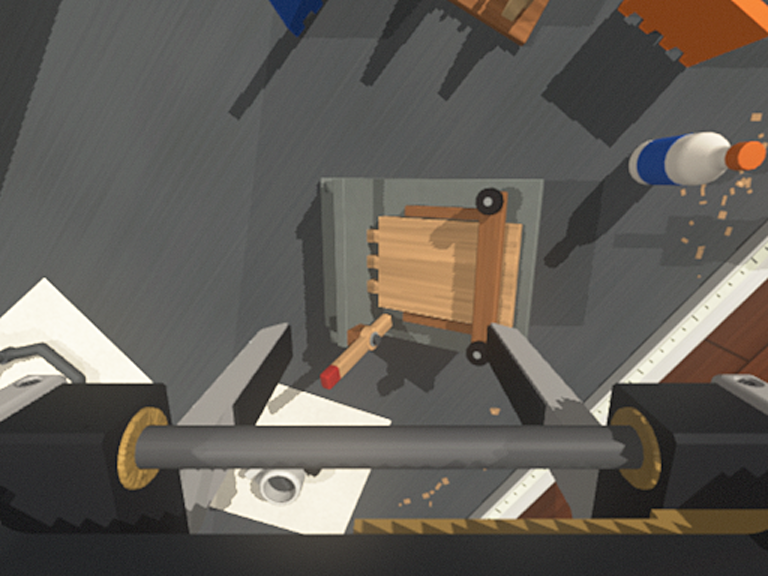

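The wrist view shows the comb at pixels (370–380, 215–305), the keeper boss at (375,338) and its red tip at (330,375). The planes fit well. Next are the joint's centre across, and the keeper angle.

```bash
cat >> h.py <<'E'
def frame(n,cf,x,cx):
    z=n/np.linalg.norm(n);x=x-x@z*z;x/=np.linalg.norm(x);y=np.cross(z,x)
    A=np.stack([z,x,y]);o=np.linalg.solve(A,[z@cf-15,x@cx,y@cf])
    return o,np.stack([x,y,z],1)
def rays(c,uv,o,F,h):
    "pixels -> side-frame points on plane z=h"
    K=c["intrinsics"];uv=np.atleast_2d(uv).astype(float)
    d=np.stack([(uv[:,0]-K[0][2])/K[0][0],-(uv[:,1]-K[1][2])/K[1][1],-np.ones(len(uv))],1)@c["T"][:3,:3].T
    q=(c["T"][:3,3]-o)@F;d=d@F;t=(h-q[2])/d[:,2];return q+d*t[:,None]
E
python3 - <<'E'
from h import *
c=np.load("w1.npy",allow_pickle=True).item();P=c["P"]
n=np.array([-.3983,-.3005,.8666]);o,F=frame(n,np.array([614.5,-56,90.]),np.array([.6906,.5218,.5008]),np.array([536.3,-98.2,60.7]))
S=(P-o)@F;hs=cv2.cvtColor(c["image"],cv2.COLOR_RGB2HSV)
vv,uu=np.indices(hs.shape[:2])
top=(abs(S[...,2]-15)<2.5)&(hs[...,1]>70)&(S[...,0]>-2)&(S[...,0]<140)&(abs(S[...,1])<80)
r=rays(c,np.stack([uu[top],vv[top]],1),o,F,15)
yy=[]
for x in range(25,136,8):
    k=abs(r[:,0]-x)<4;yy.append((x,r[k,1].min().round(1),r[k,1].max().round(1)))
print(yy)
k=(r[:,0]>2)&(r[:,0]<15);h,e=np.histogram(r[k,1],np.arange(-60,61,2));print(list(zip(e[:-1],h)))
print("min x",r[:,0].min())
red=((hs[...,0]<6)|(hs[...,0]>174))&(hs[...,1]>150)&(S[...,2]>50)&(S[...,2]<200)&(abs(S[...,0]-23)<40)
print("red",red.sum(),np.percentile(S[red],[2,50,98],0).round(1))
t=S[red].mean(0);print("keeper ang",np.arctan2(-(t[1]+86),t[2]-46))
off=np.array([0,0,0.]);np.savez("side.npz",o=o,F=F);print(o,F)
E
```

```text
[(25, np.float64(-78.6), np.float64(53.9)), (33, np.float64(-74.2), np.float64(54.3)), (41, np.float64(-57.3), np.float64(54.4)), (49, np.float64(-64.4), np.float64(53.4)), (57, np.float64(-69.1), np.float64(67.1)), (65, np.float64(-69.1), np.float64(67.3)), (73, np.float64(-69.5), np.float64(67.8)), (81, np.float64(-69.9), np.float64(64.6)), (89, np.float64(-69.1), np.float64(66.7)), (97, np.float64(-68.8), np.float64(65.5)), (105, np.float64(-68.1), np.float64(65.7)), (113, np.float64(-69.5), np.float64(67.7)), (121, np.float64(-66.7), np.float64(65.0)), (129, np.float64(-69.9), np.float64(66.8))]
[(np.int64(-60), np.int64(0)), (np.int64(-58), np.int64(0)), (np.int64(-56), np.int64(0)), (np.int64(-54), np.int64(0)), (np.int64(-52), np.int64(0)), (np.int64(-50), np.int64(0)), (np.int64(-48), np.int64(0)), (np.int64(-46), np.int64(0)), (np.int64(-44), np.int64(0)), (np.int64(-42), np.int64(4)), (np.int64(-40), np.int64(6)), (np.int64(-38), np.int64(6)), (np.int64(-36), np.int64(6)), (np.int64(-34), np.int64(6)), (np.int64(-32), np.int64(6)), (np.int64(-30), np.int64(7)), (np.int64(-2
[... 899 characters left out ...]
64(34), np.int64(6)), (np.int64(36), np.int64(6)), (np.int64(38), np.int64(0)), (np.int64(40), np.int64(0)), (np.int64(42), np.int64(0)), (np.int64(44), np.int64(0)), (np.int64(46), np.int64(0)), (np.int64(48), np.int64(0)), (np.int64(50), np.int64(0)), (np.int64(52), np.int64(0)), (np.int64(54), np.int64(0)), (np.int64(56), np.int64(0)), (np.int64(58), np.int64(0))]
min x 0.30463564522375464
red 140 [[  20.6 -113.3  115.3]
 [  28.4 -102.9  127.6]
 [  30.3  -95.6  134.2]]
keeper ang 0.210556427127331
[557.73447531 -98.89719977  31.72645135] [[ 6.91447094e-01 -6.02700838e-01 -3.98312208e-01]
 [ 5.22439096e-01  7.97967171e-01 -3.00509211e-01]
 [ 4.98957219e-01 -3.07649473e-04  8.66626563e-01]]
```

Run:
```python
from h import *
d=np.load("side.npz");o=d["o"]-1.5*d["F"][:,1];np.savez("side.npz",o=o,F=d["F"])
plan([422.5,250.5,250],down(9.5),2)
```

```text
dist 358.3 ang 27.9 per row 35.8 2.79
T [[33.9, 8.6, 8.0], [67.7, 17.2, 16.0], [101.6, 25.8, 23.9], [135.4, 34.4, 31.9], [169.3, 43.0, 39.9]] W [[-0.0, 0.0, 2.8], [-0.0, 0.0, 5.6], [-0.0, 0.0, 8.4], [-0.0, 0.0, 11.2], [-0.0, 0.0, 14.0]]
T [[34.9, 0.2, 8.0], [69.9, 0.3, 16.0], [104.8, 0.5, 23.9], [139.7, 0.6, 31.9], [174.7, 0.8, 39.9]] W [[-0.0, 0.0, 2.8], [-0.0, 0.0, 5.6], [-0.0, 0.0, 8.4], [-0.0, 0.0, 11.2], [-0.0, 0.0, 14.0]]
```

>>> step_arm(translation=[[34, 8.5, 8], [68, 17, 16], [101.5, 26, 24], [135.5, 34.5, 32], [169.5, 43, 40]], turn=[[0, 0, 2.8], [0, 0, 5.6], [0, 0, 8.4], [0, 0, 11.2], [0, 0, 14]], gripper=[0, 100, 100, 100, 100])

```text
time: 2.03
eef_pos: [489.9, 89.3, 289.4]
ee_rot: [0.552, 0.834, -0.001, -0.0]
contact_force: [-0.2, 0.5, -0.1]
width: 70.6
grasp_force: 0.0
```

>>> step_arm(translation=[[35, 0, 8], [70, 0.5, 16], [105, 0.5, 24], [139.5, 0.5, 32], [174.5, 1, 40]], turn=[[0, 0, 2.8], [0, 0, 5.6], [0, 0, 8.4], [0, 0, 11.2], [0, 0, 14]], gripper=[100, 100, 100, 100, 100])

```text
time: 2.45
eef_pos: [422.0, 249.7, 249.6]
ee_rot: [0.649, 0.761, -0.001, 0.0]
contact_force: [0.6, 0.8, -0.9]
width: 57.3
grasp_force: 0.0
```

>>> step_arm(translation=[[0, 0, 0], [0, 0, 0]], turn=[[0, 0, 0], [0, 0, 0]], gripper=[100, 100])

```text
time: 2.62
eef_pos: [422.0, 249.8, 249.5]
ee_rot: [0.646, 0.763, -0.001, -0.0]
contact_force: [1.2, -0.1, 0.8]
width: 57.1
grasp_force: 0.0
```

Run:
```python
from h import *
c=wrist("w2");save("w2",c,f=1);P=c["P"];hs=cv2.cvtColor(c["image"],cv2.COLOR_RGB2HSV)
print(pose()[0])
near=(P[...,0]>380)&(P[...,0]<470)&(P[...,1]>170)&(P[...,1]<330)
b=near&(P[...,2]>112)&(P[...,2]<135);q=P[b];z=np.median(q[:,2]);print(b.sum(),np.percentile(q[:,2],[5,50,95]))
b=near&(abs(P[...,2]-z)<3);vv,uu=np.indices(b.shape)
# ray cast on plane z
q=P[b];q=rays(c,np.stack([uu[b],vv[b]],1),np.zeros(3),np.eye(3),z)
m,s,a=cv2.minAreaRect(q[:,:2].astype(np.float32));print("top edge",m,s,a,z)
b=near&(P[...,2]>60)&(P[...,2]<z-8)&(hs[...,2]<140)
if b.sum()>100:
    n,cc,k=plane(P[b],prior=np.array([1,.16,0]));print("face",n.round(4),cc.round(1),k.sum(),np.degrees(np.arctan2(n[1],n[0])))
```

```text
[422.9366534  249.0847861  249.97174171]
1029 [120.50752065 121.70955931 122.93599012]
top edge (421.8467102050781, 250.7565460205078) (14.553143501281738, 110.21625518798828) 9.489335060119629 121.70955931172608
```

View pics/w2.png

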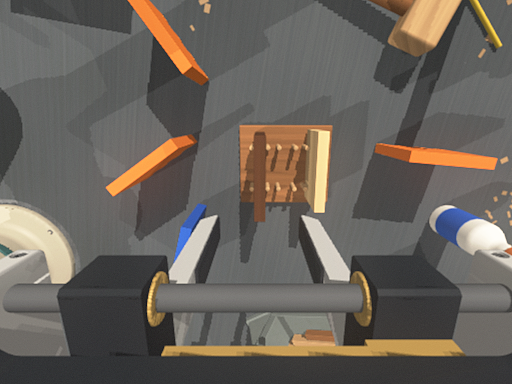

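The panel's top edge is centred near (260,175) in the wrist view, at (421.8, 250.8, 121.7) with a yaw of 9.5°. I'm descending to grip it.

>>> step_arm(translation=[[0.6, -0.5, 36], [0.6, -0.5, 72], [0.6, -0.5, 108], [0.6, -0.5, 130], [0.6, -0.5, 142.5]], turn=[[0, 0, 0], [0, 0, 0], [0, 0, 0], [0, 0, 0], [0, 0, 0]], gripper=[100, 100, 100, 100, 100])

```text
time: 3.08
eef_pos: [421.5, 247.6, 105.0]
ee_rot: [0.648, 0.762, -0.003, -0.001]
contact_force: [-0.3, 0.2, 0.5]
width: 57.1
grasp_force: 0.0
```

>>> step_arm(translation=[[0, 0, 0], [0, 0, 0], [0, 0, 0], [0, 0, 0], [0, 0, 0]], turn=[[0, 0, 0], [0, 0, 0], [0, 0, 0], [0, 0, 0], [0, 0, 0]], gripper=[170, 200, 255, 255, 255])

```text
time: 3.5
eef_pos: [423.8, 251.0, 109.2]
ee_rot: [0.647, 0.763, 0.001, 0.001]
contact_force: [0.0, 0.5, -0.6]
width: 27.1
grasp_force: 0.0
```

>>> step_arm(translation=[[0, 0, 0], [0, 0, 0], [0, 0, 0], [0, 0, 0], [0, 0, 0]], turn=[[0, 0, 0], [0, 0, 0], [0, 0, 0], [0, 0, 0], [0, 0, 0]], gripper=[255, 255, 255, 255, 255])

```text
time: 3.92
eef_pos: [422.5, 251.1, 107.9]
ee_rot: [0.647, 0.763, -0.0, 0.0]
contact_force: [0.3, -0.7, 0.6]
width: 0.5
grasp_force: 0.0
```

Run:
```python
from h import *
c=wrist("w3");s=sense();print(s["eef_pos"],s["width"],s["grasp_force"],s["q"])
t=capture("scene");t["P"]=pts(t);np.save("s3.npy",t,allow_pickle=True)
a=cv2.resize(c["image"],None,fx=.78,fy=.78);b=cv2.resize(t["image"][100:240,220:400],(386,300))
cv2.imwrite("pics/w3.png",cv2.cvtColor(np.hstack([a[:299],b[:299]]),cv2.COLOR_RGB2BGR))
```

```text
[422.57193725 251.06265384 107.8516453 ] 0.4980813976944732 0.0 [ 3.94516270e-01  2.08562389e-01  1.79817867e+00 -1.17101677e-04
  1.13480795e+00  2.29982624e-01]
```

View pics/w3.png

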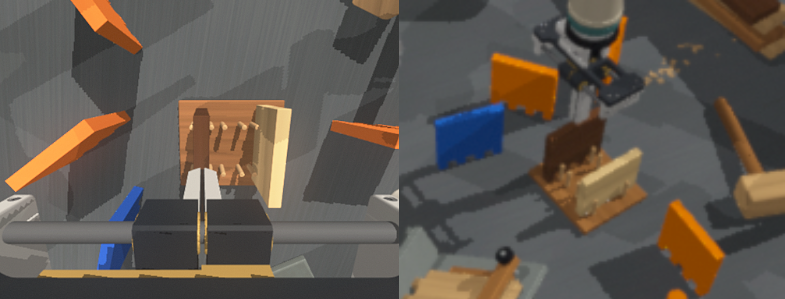

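The view shows the fingers shut, with their tips at about (203,170), over the panel's top edge instead of around it. I'll check the tip position by depth in both cameras.

Run:
```python
from h import *
c=np.load("w3.npy",allow_pickle=True).item();P=c["P"];d=c["range_z"]
Pt=pts(c,np.array(c["tool_from_camera"]))
for v in range(130,290,8): print(v,[(int(u),Pt[v,u].round(0).tolist(),P[v,u].round(0).tolist()) for u in (254,262)])
t=np.load("s3.npy",allow_pickle=True).item();p=t["P"]
m=(p[...,0]>370)&(p[...,0]<470)&(p[...,1]>180)&(p[...,1]<320)&(p[...,2]>85)
vv,uu=np.indices(m.shape)
for v in range(120,190,3):
    k=m[v];
    if k.any(): print(v,[(int(u),p[v,u].round().astype(int).tolist()) for u in np.flatnonzero(k)[::4]])
```

```text
130 [(254, [63.0, -4.0, 96.0], [408.0, 313.0, 12.0]), (262, [63.0, 4.0, 96.0], [416.0, 314.0, 12.0])]
138 [(254, [56.0, -4.0, 84.0], [409.0, 305.0, 24.0]), (262, [56.0, 4.0, 83.0], [418.0, 307.0, 24.0])]
146 [(254, [56.0, -3.0, -3.0], [411.0, 305.0, 111.0]), (262, [55.0, 3.0, -2.0], [417.0, 306.0, 110.0])]
154 [(254, [51.0, -2.0, -13.0], [412.0, 301.0, 121.0]), (262, [51.0, 3.0, -14.0], [417.0, 302.0, 122.0])]
162 [(254, [45.0, -2.0, -15.0], [413.0, 295.0, 123.0]), (262, [45.0, 3.0, -14.0], [418.0, 296.0, 122.0])]
170 [(254, [39.0, -3.0, -13.0], [414.0, 289.0, 120.0]), (262, [39.0, 3.0, -13.0], [419.0, 290.0, 121.0])]
178 [(254, [34.0, -3.0, -14.0], [415.0, 284.0, 122.0]), (262, [34.0, 3.0, -15.0], [420.0, 285.0, 123.0])]
186 [(254, [28.0, -3.0, -14.0], [415.0, 278.0, 122.0]), (262, [28.0, 3.0, -14.0], [421.0, 279.0, 122.0])]
194 [(254, [22.0, -3.0, -14.0], [416.0, 272.0, 122.0]), (262, [22.0, 3.0, -14.0], [422.0, 273.0, 122.0])]
202 [(254, [16.0, -3.0, -15.0], [417.0, 266.0, 123.0]), (262, [15.0, 3.0, -14.0], [423.0, 267.0, 122.0])]
210 [(254, [9.0, -3.0, -14.0], [418.0, 260.0, 122.
[... 2419 characters left out ...]
 (308, [435, 259, 162])]
153 [(300, [418, 241, 138]), (304, [436, 244, 155]), (308, [436, 260, 147]), (312, [424, 285, 123])]
156 [(300, [417, 243, 121]), (304, [439, 244, 143]), (308, [427, 269, 118]), (312, [426, 286, 108]), (316, [422, 306, 95])]
159 [(295, [424, 220, 124]), (299, [425, 236, 117]), (303, [434, 245, 122]), (307, [427, 267, 104]), (311, [427, 283, 95])]
162 [(290, [428, 199, 123]), (294, [431, 213, 120]), (298, [435, 226, 117]), (302, [431, 246, 103]), (306, [430, 262, 93])]
165 [(288, [428, 193, 111]), (292, [439, 201, 119]), (296, [437, 219, 108]), (300, [432, 238, 93])]
168 [(288, [429, 193, 96]), (292, [440, 202, 104]), (296, [435, 222, 88])]
171 [(290, [440, 196, 90])]
```

Run:
```python
from h import *
for n in("w1","w2"):
    c=np.load(n+".npy",allow_pickle=True).item();Pt=pts(c,np.array(c["tool_from_camera"]))
    m=(abs(Pt[...,0])<25)&(abs(Pt[...,1])<75)&(Pt[...,2]>-90)&(Pt[...,2]<40)
    q=Pt[m]
    for sgn in(-1,1):
        k=q[q[:,1]*sgn>0]
        for z in range(-90,40,10):
            j=k[(k[:,2]>=z)&(k[:,2]<z+10)]
            if len(j)>3: print(n,sgn,z,len(j),"x",np.percentile(j[:,0],[5,95]).round(1),"y",np.percentile(j[:,1],[5,95]).round(1))
```

```text
w1 -1 -90 451 x [-3.5  8.8] y [-57.9 -46.5]
w1 -1 -80 415 x [-7.   8.8] y [-57.5 -46.5]
w1 -1 -70 330 x [-7.1  8.8] y [-57.4 -46.5]
w1 -1 -60 277 x [-7.3  8.8] y [-57.3 -46.6]
w1 -1 -50 237 x [-6.9  8.8] y [-57.3 -46.6]
w1 -1 -40 193 x [-7.5  8.8] y [-57.4 -46.6]
w1 -1 -30 112 x [-7.5  8.6] y [-53.5 -46.6]
w1 1 -90 457 x [-3.1  8.7] y [47.  58.3]
w1 1 -80 411 x [-7.2  8.7] y [47.  58.1]
w1 1 -70 342 x [-7.3  8.7] y [47.  57.9]
w1 1 -60 278 x [-7.3  8.8] y [46.9 58. ]
w1 1 -50 229 x [-7.4  8.6] y [46.9 57.4]
w1 1 -40 195 x [-7.5  8.6] y [46.9 57.7]
w1 1 -30 116 x [-7.8  8.5] y [46.9 54.2]
w2 -1 -90 373 x [-2.1  9.2] y [-39.1 -27.6]
w2 -1 -80 338 x [-6.2  9.3] y [-38.6 -27.6]
w2 -1 -70 267 x [-6.   9.2] y [-38.7 -27.7]
w2 -1 -60 229 x [-5.9  9.2] y [-38.6 -27.7]
w2 -1 -50 189 x [-5.9  9.3] y [-38.7 -27.8]
w2 -1 -40 154 x [-6.   9.2] y [-38.5 -27.7]
w2 -1 -30 82 x [-7.1  9. ] y [-35.1 -27.8]
w2 1 -90 377 x [-2.   9.2] y [29.3 40.7]
w2 1 -80 338 x [-6.2  9.1] y [29.3 40.5]
w2 1 -70 259 x [-6.   9.1] y [29.2 40.5]
w2 1 -60 234 x [-6.2  9.1] y [29.2 40.4]
w2 1 -50 188 x [-5.9  9.1] y [29.2 40. ]
w2 1 -40 151 x [-5.8  9.1] y [29.2 40.1]
w2 1 -30 85 x [-7.4  9. ] y [29.2 36.8]
```

By depth the fingertips end at about tool z = -22, not +17. So they're 8 mm above the panel, and I need to go about 39 mm deeper. I'll open here and go down with a contact check.

>>> step_arm(translation=[[0, 0, 0], [0, 0, 0], [0, 0, 0], [0, 0, 0], [0, 0, 0]], turn=[[0, 0, 0], [0, 0, 0], [0, 0, 0], [0, 0, 0], [0, 0, 0]], gripper=[120, 120, 120, 120, 120])

```text
time: 4.43
eef_pos: [422.6, 251.0, 107.8]
ee_rot: [0.647, 0.763, -0.0, 0.0]
contact_force: [0.3, -0.7, 0.1]
width: 30.6
grasp_force: 0.0
```

Run:
```python
from h import *
print(sense()["width"])
c=np.load("w2.npy",allow_pickle=True).item();Pt=pts(c,np.array(c["tool_from_camera"]))
m=(abs(Pt[...,0])<25)&(abs(Pt[...,1])<75)&(Pt[...,2]>-60)&(Pt[...,2]<60)
print("tip",np.sort(Pt[m][:,2])[-12:].round(1))
c=wrist("w4");P=c["P"];Pt=pts(c,np.array(c["tool_from_camera"]))
m=(abs(Pt[...,0])<14)&(abs(Pt[...,1])<45)&(abs(Pt[...,1])>14)&(Pt[...,2]>-60)&(Pt[...,2]<40);print("tip",np.sort(Pt[m][:,2])[-12:].round(1))
b=(P[...,0]>380)&(P[...,0]<470)&(P[...,1]>170)&(P[...,1]<330)&(abs(P[...,2]-121.7)<3)&(abs(Pt[...,1])<12)
vv,uu=np.indices(b.shape);q=rays(c,np.stack([uu[b],vv[b]],1),np.zeros(3),np.eye(3),121.7)
m,s,a=cv2.minAreaRect(q[:,:2].astype(np.float32));print("top edge",m,s,a)
qt=Pt[b];print("in tool",qt[:,0].min(),qt[:,0].max(),qt[:,1].min(),qt[:,1].max());print(sense()["eef_pos"])
```

```text
30.62224262252715
tip [-22.8 -22.8 -22.8 -22.7 -22.4 -22.4 -22.2 -22.  -22.  -21.9 -21.7 -21.4]
tip [-23.9 -23.6 -23.5 -23.5 -23.4 -23.2 -23.2 -22.7 -22.6 -22.5 -22.4 -22.4]
top edge (422.0273742675781, 252.8310546875) (14.954676628112793, 107.78448486328125) 9.356321334838867
in tool -52.39035573738681 55.7293043037952 -7.8375531585475695 7.2168692285566145
[422.59719792 250.97426385 107.80725484]
```

>>> step_arm(translation=[[0, 0, 0], [0, -0.3, 6], [0, -0.3, 18], [0, -0.3, 30], [0, -0.3, 38]], turn=[[0, 0, 0], [0, 0, 0], [0, 0, 0], [0, 0, 0], [0, 0, 0]], gripper=[120, 120, 120, 120, 120])

```text
time: 4.9
eef_pos: [421.6, 250.6, 68.6]
ee_rot: [0.647, 0.763, -0.001, -0.0]
contact_force: [0.1, 0.4, -0.3]
width: 50.0
grasp_force: 0.0
```

>>> step_arm(translation=[[0, 0, 0], [0, 0, 0], [0, 0, 0], [0, 0, 0], [0, 0, 0]], turn=[[0, 0, 0], [0, 0, 0], [0, 0, 0], [0, 0, 0], [0, 0, 0]], gripper=[170, 200, 230, 255, 255])

```text
time: 5.32
eef_pos: [422.8, 251.1, 70.4]
ee_rot: [0.647, 0.763, 0.001, 0.0]
contact_force: [-0.1, -0.6, 0.5]
width: 20.0
grasp_force: 0.0
```

>>> step_arm(translation=[[0, 0, 0], [0, 0, 0], [0, 0, 0], [0, 0, 0], [0, 0, 0]], turn=[[0, 0, 0], [0, 0, 0], [0, 0, 0], [0, 0, 0], [0, 0, 0]], gripper=[255, 255, 255, 255, 255])

```text
time: 5.73
eef_pos: [422.7, 251.1, 70.3]
ee_rot: [0.647, 0.763, 0.0, 0.0]
contact_force: [0.5, -0.2, 5.0]
width: 15.0
grasp_force: 30.0
```

```bash
cat >> h.py <<'E'
_d=np.load("side.npz");O=_d["o"];F=_d["F"]
RT=mat(F[:,0],-F[:,2]); G=np.array([-0.25,0,58.3])  # panel origin in tool
def tcp_for(sx,sy,sz,g=G): return O+F@np.array([sx,sy,sz],float)-RT.apply(g)
E
python3 - <<'E'
from h import *
p,r=pose();print(p)
up=p+[0,0,125];plan(up,r,1)
t=tcp_for(14,0,90);print(t)
plan(t,RT,3,start=(up,r))
E
```

```text
[422.67680739 251.07461378  70.3034053 ]
dist 125.0 ang 0.0 per row 25.0 0.0
T [[0.0, 0.0, -25.0], [0.0, 0.0, -50.0], [0.0, 0.1, -75.0], [0.0, 0.1, -100.0], [0.0, 0.1, -125.0]] W [[0.0, 0.0, 0.0], [0.0, 0.0, 0.0], [0.0, 0.0, 0.0], [0.0, 0.0, 0.0], [0.0, 0.0, 0.0]]
[ 509.09841017 -137.14602734  167.2329562 ]
dist 398.7 ang 40.5 per row 26.6 2.7
T [[-26.5, 1.4, 1.9], [-53.0, 2.9, 3.7], [-79.4, 4.3, 5.6], [-105.9, 5.8, 7.5], [-132.4, 7.2, 9.4]] W [[-2.0, 0.5, -1.8], [-3.9, 1.0, -3.6], [-5.9, 1.4, -5.4], [-7.8, 1.9, -7.2], [-9.8, 2.4, -9.0]]
T [[-26.4, -2.9, 0.6], [-52.8, -5.9, 1.3], [-79.2, -8.8, 1.9], [-105.6, -11.8, 2.5], [-132.1, -14.7, 3.1]] W [[-2.0, 0.5, -1.8], [-3.9, 1.0, -3.6], [-5.9, 1.4, -5.4], [-7.8, 1.9, -7.2], [-9.8, 2.4, -9.0]]
T [[-25.6, -7.0, -1.3], [-51.2, -14.0, -2.6], [-76.8, -21.0, -4.0], [-102.4, -28.0, -5.3], [-128.1, -34.9, -6.6]] W [[-2.0, 0.5, -1.8], [-3.9, 1.0, -3.6], [-5.9, 1.4, -5.4], [-7.8, 1.9, -7.2], [-9.8, 2.4, -9.0]]
```

>>> step_arm(translation=[[0, 0, -20], [0, 0, -45], [0, 0, -75], [0, 0, -105], [0, 0, -125]], turn=[[0, 0, 0], [0, 0, 0], [0, 0, 0], [0, 0, 0], [0, 0, 0]], gripper=[255, 255, 255, 255, 255])

```text
time: 6.15
eef_pos: [422.7, 251.2, 196.9]
ee_rot: [0.647, 0.763, 0.001, 0.0]
contact_force: [0.7, -0.4, -1.9]
width: 14.5
grasp_force: 30.0
```

>>> step_arm(translation=[[-20, 1, 1.5], [-45, 2.5, 3], [-75, 4, 5.5], [-105, 6, 7.5], [-132.5, 7, 9.5]], turn=[[-2, 0.5, -1.8], [-4, 1, -3.6], [-6, 1.4, -5.4], [-7.8, 1.9, -7.2], [-9.8, 2.4, -9]], gripper=[255, 255, 255, 255, 255])

```text
time: 6.57
eef_pos: [450.4, 120.2, 184.7]
ee_rot: [0.581, 0.809, 0.079, 0.04]
contact_force: [0.3, -0.2, -1.6]
width: 14.7
grasp_force: 30.0
```

>>> step_arm(translation=[[-26.5, -3, 0.5], [-53, -6, 1.5], [-79, -9, 2], [-105.5, -12, 2.5], [-132, -14.5, 3]], turn=[[-2, 0.5, -1.8], [-4, 1, -3.6], [-6, 1.4, -5.4], [-7.8, 1.9, -7.2], [-9.8, 2.4, -9]], gripper=[255, 255, 255, 255, 255])

```text
time: 6.98
eef_pos: [479.0, -8.9, 175.7]
ee_rot: [0.509, 0.843, 0.157, 0.078]
contact_force: [-0.2, 0.7, -2.3]
width: 14.7
grasp_force: 30.0
```

>>> step_arm(translation=[[-28, -7.5, -1.5], [-55, -15, -3], [-82, -22, -4], [-110, -30, -5.5], [-128, -35, -6.5]], turn=[[-2, 0.5, -1.8], [-4, 1, -3.6], [-6, 1.4, -5.4], [-7.8, 1.9, -7.2], [-9.8, 2.4, -9]], gripper=[255, 255, 255, 255, 255])

```text
time: 7.4
eef_pos: [508.6, -140.4, 166.0]
ee_rot: [0.431, 0.865, 0.231, 0.116]
contact_force: [0.1, 0.5, -0.8]
width: 14.9
grasp_force: 30.0
```

>>> step_arm(translation=[[0, 0, 0], [0, 0, 0], [0, 0, 0], [0, 0, 0]], turn=[[0, 0, 0], [0, 0, 0], [0, 0, 0], [0, 0, 0]], gripper=[255, 255, 255, 255])

```text
time: 7.73
eef_pos: [508.1, -135.8, 166.6]
ee_rot: [0.43, 0.865, 0.232, 0.115]
contact_force: [-0.2, -0.3, -1.9]
width: 14.5
grasp_force: 30.0
```

Run:
```python
from h import *
p,r=pose();print(sense()["width"],"tool in side",((p-tcp_for(14,0,90))@F).round(2),"rot err deg",np.degrees((RT.inv()*r).as_rotvec()).round(2))
c=wrist("w5");save("w5",c,f=1.4)
Pt=pts(c,np.array(c["tool_from_camera"]));S=(c["P"]-O)@F
hs=cv2.cvtColor(c["image"],cv2.COLOR_RGB2HSV)
# panel top edge in tool frame
b=(abs(Pt[...,2]+51.7)<4)&(abs(Pt[...,1])<9)&(abs(Pt[...,0])<70);vv,uu=np.indices(b.shape)
print("panel top z",np.median(Pt[b][:,2]),"x range",Pt[b][:,0].min(),Pt[b][:,0].max(),"y",np.percentile(Pt[b][:,1],[2,98]))
b=(Pt[...,0]>48)&(Pt[...,0]<62)&(abs(Pt[...,1])<9)&(Pt[...,2]>-60)&(Pt[...,2]<70)
for z in range(-50,70,10):
    k=b&(abs(Pt[...,2]-z)<5)
    if k.sum()>5: print("side edge",z,k.sum(),np.median(Pt[k],0).round(2))
```

```text
14.545318215063116 tool in side [-0.28  1.71 -0.51] rot err deg [-0.03  0.07 -0.04]
panel top z -51.09309174219291 x range -57.470117664054726 55.0735196374512 y [-7.1956448   7.28804338]
side edge -50 347 [ 51.84  -0.16 -50.97]
side edge -40 48 [ 54.96  -0.2  -39.98]
side edge -30 35 [ 54.97   1.01 -30.  ]
side edge -20 43 [ 54.99  -0.28 -21.66]
side edge -10 20 [ 5.501e+01  1.000e-02 -1.016e+01]
side edge 0 30 [ 5.501e+01 -1.000e-02 -1.970e+00]
side edge 10 27 [55.   -0.42 13.  ]
side edge 20 17 [55.01 -0.5  23.15]
side edge 30 17 [55.02  0.33 33.2 ]
side edge 40 14 [55.02  0.77 44.37]
```

View pics/w5.png

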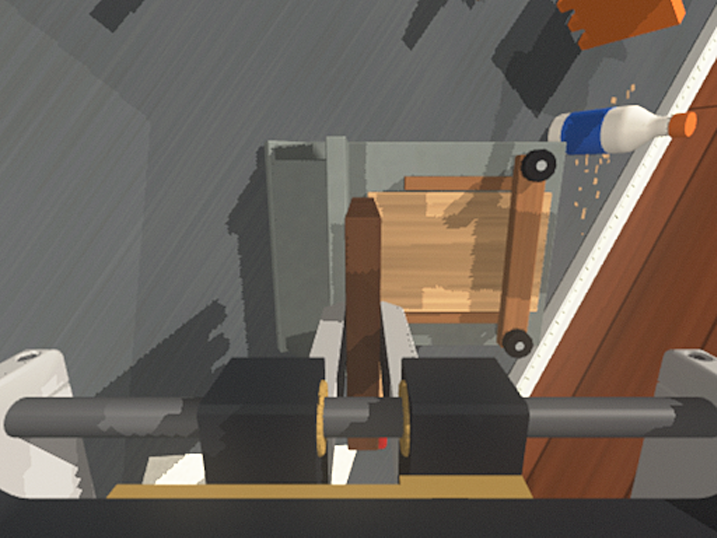

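The panel is held straight, with its top edge from (365,200) to (365,445), above the trough. The pale panel's near edge is at row 192. I'll measure both edges in this one image.

Run:
```python
from h import *
c=np.load("w5.npy",allow_pickle=True).item();Pt=pts(c,np.array(c["tool_from_camera"]));S=(c["P"]-O)@F
hs=cv2.cvtColor(c["image"],cv2.COLOR_RGB2HSV)
n=F[:,2]
m=(abs(S[...,2]-15)<6)&(S[...,0]>25)&(S[...,0]<135)&(abs(S[...,1])<50)&(hs[...,1]>70)
n,cc,k=plane(c["P"][m],prior=F[:,2],ang=8,tol=1.5);print("face z",((cc-O)@F).round(2),"n in side",(n@F).round(4))
zf=((cc-O)@F)[2]
# edge profile: per column rows of wood/other transition using saturation/value along rows
vv,uu=np.indices(S.shape[:2]);r=rays(c,np.stack([uu.ravel(),vv.ravel()],1),O,F,zf).reshape(384,512,3)
ed=[]
for u in range(275,370,4):
    col=np.flatnonzero((abs(S[:,u,2]-zf)<3)&(hs[:,u,1]>70)&(r[:,u,1]<70)&(r[:,u,1]>0)&(r[:,u,0]>20)&(r[:,u,0]<140))
    if len(col): 
        v=col.min(); ed.append((r[v,u,0].round(),((r[v,u,1]+r[v-1,u,1])/2).round(1), hs[v-1,u].tolist()))
print(ed)
# fence face
g=(abs(S[...,0])<6)&(S[...,2]>5)&(S[...,2]<58)&(hs[...,1]<60)&(abs(S[...,1])<98)
if g.sum()>60:
    n,cc,k=plane(c["P"][g],prior=F[:,0],ang=8,tol=1.5);print("fence",((cc-O)@F).round(2),(n@F).round(4),k.sum())
# front/edge of panel in S
b=(Pt[...,0]>52)&(Pt[...,0]<58)&(abs(Pt[...,1])<9)&(Pt[...,2]>-45)&(Pt[...,2]<60)
q=S[b];print("panel +edge in side: x",np.percentile(q[:,0],[2,98]).round(2),"y",np.median(q[:,1]).round(2),"zmin",q[:,2].min().round(1))
b=(abs(Pt[...,0])<54)&(Pt[...,0]>12)&(abs(Pt[...,2]+51)<3)&(abs(Pt[...,1])<9);q=S[b];print("top: x",np.percentile(q[:,0],[2,98]).round(2),"z",np.median(q[:,2]).round(2))
```

```text
face z [82.38  2.05 14.38] n in side [4.e-04 2.e-04 1.e+00]
[(np.float64(34.0), np.float64(55.8), [60, 8, 91]), (np.float64(39.0), np.float64(55.8), [60, 3, 85]), (np.float64(44.0), np.float64(55.8), [45, 12, 85]), (np.float64(49.0), np.float64(55.8), [48, 14, 88]), (np.float64(53.0), np.float64(67.8), [13, 123, 160]), (np.float64(58.0), np.float64(69.0), [23, 34, 120]), (np.float64(63.0), np.float64(64.2), [12, 143, 168]), (np.float64(68.0), np.float64(66.6), [13, 153, 172]), (np.float64(73.0), np.float64(67.8), [13, 134, 150]), (np.float64(78.0), np.float64(64.2), [13, 145, 169]), (np.float64(83.0), np.float64(66.6), [12, 153, 172]), (np.float64(88.0), np.float64(66.6), [13, 152, 170]), (np.float64(92.0), np.float64(67.8), [12, 130, 153]), (np.float64(97.0), np.float64(69.0), [23, 32, 135]), (np.float64(102.0), np.float64(65.4), [13, 149, 166]), (np.float64(107.0), np.float64(69.0), [19, 45, 135]), (np.float64(112.0), np.float64(63.0), [13, 145, 160]), (np.float64(117.0), np.float64(67.8), [13, 126, 164]), (np.float64(122.0), np.float64(66.6), [13, 143, 102]), (np.float64(127.0), np.float64(69.0), [21, 34, 105]), (np.float64(132.0), np.float64(63.0), [13, 130, 102]), (np.float64(136.0), np.float64(69.0), [20, 37, 83])]
fence [ 0.3  67.98 34.18] [ 0.9999 -0.0131  0.0073] 115
panel +edge in side: x [ 6.52 20.51] y 56.95 zmin 102.4
top: x [ 6.53 20.93] z 198.89
```

>>> step_arm(translation=[[-0.5, -2, 5], [-1, -4, 15], [-1, -5, 27], [-1, -5, 38], [-1, -5, 45]], turn=[[0, 0, 0], [0, 0, 0], [0, 0, 0], [0, 0, 0], [0, 0, 0]], gripper=[255, 255, 255, 255, 255])

```text
time: 8.2
eef_pos: [523.6, -125.7, 123.9]
ee_rot: [0.43, 0.865, 0.232, 0.115]
contact_force: [-0.1, 0.7, 0.3]
width: 14.6
grasp_force: 30.0
```

>>> step_arm(translation=[[0, 0, 5], [0, 0, 10], [0, 0, 14], [0, 0, 14], [0, 0, 14]], turn=[[0, 0, 0], [0, 0, 0], [0, 0, 0], [0, 0, 0], [0, 0, 0]], gripper=[255, 255, 255, 255, 255])

```text
time: 8.62
eef_pos: [529.3, -122.9, 113.1]
ee_rot: [0.43, 0.865, 0.231, 0.116]
contact_force: [0.2, -0.1, -1.8]
width: 14.7
grasp_force: 30.0
```

```bash
cat > chk.py <<'E'
from h import *
import sys
s=sense();p,r=pose();print("t",s["time"],"w",s["width"],"f_side",(s["contact_force"]@F).round(1),"mom",(s["moment"]@F).round(2),"rot",np.degrees((RT.inv()*r).as_rotvec()).round(2))
c=wrist(sys.argv[1]);Pt=pts(c,np.array(c["tool_from_camera"]));S=(c["P"]-O)@F
hs=cv2.cvtColor(c["image"],cv2.COLOR_RGB2HSV)
b=(Pt[...,0]>52)&(Pt[...,0]<58)&(abs(Pt[...,1])<9)&(Pt[...,2]>-45)&(Pt[...,2]<60)
q=S[b];print("panel +edge: x",np.percentile(q[:,0],[2,98]).round(2),"y",np.median(q[:,1]).round(2))
b=(abs(Pt[...,0])<54)&(Pt[...,0]>12)&(abs(Pt[...,2]+51)<3)&(abs(Pt[...,1])<9);q=S[b];print("top: x",np.percentile(q[:,0],[2,98]).round(2),"z",np.median(q[:,2]).round(2))
m=(abs(S[...,2]-15)<6)&(S[...,0]>25)&(S[...,0]<135)&(abs(S[...,1])<50)&(hs[...,1]>70)
zf=np.median(S[m][:,2]);vv,uu=np.indices(S.shape[:2]);R_=rays(c,np.stack([uu.ravel(),vv.ravel()],1),O,F,zf).reshape(384,512,3);e=[]
for u in range(200,400,2):
    col=np.flatnonzero((abs(S[:,u,2]-zf)<3)&(hs[:,u,1]>70)&(R_[:,u,1]<70)&(R_[:,u,1]>20)&(R_[:,u,0]>25)&(R_[:,u,0]<48))
    if len(col): e.append((R_[col.min(),u,1]+R_[col.min()-1,u,1])/2)
print("face z",zf.round(2),"pale edge y",np.median(e).round(2),len(e))
g=(abs(S[...,0])<6)&(S[...,2]>5)&(S[...,2]<58)&(hs[...,1]<60)&(S[...,1]>62)&(S[...,1]<95);print("fence x",np.median(S[g][:,0]).round(2),g.sum())
E
python3 chk.py w6
```

```text
t 8.6167 w 14.693976972331786 f_side [-0.8 -0.2 -1.6] mom [-0.04  0.29  0.1 ] rot [-0.05 -0.01 -0.01]
panel +edge: x [ 0.27 15.2 ] y 54.45
top: x [ 1.21 15.64] z 140.15
face z 14.38 pale edge y 55.63 11
fence x 0.51 77
```

>>> step_arm(translation=[[0, 0, 0], [0, 0, 0], [0, 0, 0], [0, 0, 0]], turn=[[0, 0, 0], [0, 0, 0], [0, 0, 0], [0, 0, 0]], gripper=[255, 255, 255, 255])

```text
time: 9.0
eef_pos: [529.4, -123.3, 113.4]
ee_rot: [0.431, 0.865, 0.231, 0.116]
contact_force: [0.4, -0.2, -1.8]
width: 14.3
grasp_force: 30.0
```

```bash
python3 chk.py w7
python3 - <<'E'
from h import *
print(((pose()[0]-tcp_for(0,0,0))@F).round(2))
E
```

```text
t 9.0 w 14.32355263991026 f_side [-0.7 -0.5 -1.6] mom [-0.14  0.21  0.03] rot [-0.05 -0.06  0.  ]
panel +edge: x [ 0.28 15.19] y 54.15
top: x [ 1.21 15.61] z 140.48
face z 14.38 pale edge y 55.23 11
fence x 0.53 69
[ 8.41 -1.06 31.03]
```

```bash
cat > sub.py <<'E'
from h import *
import sys
c=np.load(sys.argv[1]+".npy",allow_pickle=True).item();S=(c["P"]-O)@F;hs=cv2.cvtColor(c["image"],cv2.COLOR_RGB2HSV).astype(float)
zf=14.4;vv,uu=np.indices(S.shape[:2]);R_=rays(c,np.stack([uu.ravel(),vv.ravel()],1),O,F,zf).reshape(384,512,3)
e=[]
for u in range(180,420):
    j=np.argmin(abs(R_[:,u,1]-55.5))
    if not 26<R_[j,u,0]<47: continue
    s=hs[j-7:j+8,u,1];y=R_[j-7:j+8,u,1]
    hi=np.median(s[-4:]);lo=np.median(s[:4]);
    if hi-lo<40: continue
    i=np.flatnonzero((s[:-1]<(hi+lo)/2)&(s[1:]>=(hi+lo)/2))
    if len(i):i=i[0];t=((hi+lo)/2-s[i])/(s[i+1]-s[i]);e.append(y[i]+t*(y[i+1]-y[i]))
print("pale +edge",np.round(e,2),np.median(e))
# held panel: top edge corner (+y) by value: ray on top plane
zt=float(sys.argv[2]);R_=rays(c,np.stack([uu.ravel(),vv.ravel()],1),O,F,zt).reshape(384,512,3)
T=(abs(S[...,2]-zt)<2)&(R_[...,0]>-5)&(R_[...,0]<25)&(R_[...,1]>20)
for u in range(180,420):
    col=np.flatnonzero(T[:,u])
    if len(col)>15: print(u,"x",R_[col.min(),u,0].round(1),"y",((R_[col.min(),u,1]+R_[col.min()-1,u,1])/2).round(2),end="; ")
E
python3 sub.py w7 140.5; echo; python3 sub.py w1 60 | head -3
```

```text
pale +edge [55.98 56.01 56.04 55.87 56.05 56.09 56.08 56.15 56.15 56.14 56.13 56.04
 56.15 56.12 56.04 56.08 55.91 55.47 55.48 55.53 55.66] 56.04093648178272
246 x 1.4 y 54.09; 247 x 2.0 y 54.65; 248 x 2.5 y 54.09; 249 x 3.1 y 54.65; 250 x 3.7 y 54.09; 251 x 4.2 y 54.65; 252 x 4.8 y 54.65; 253 x 5.4 y 54.65; 254 x 5.9 y 54.65; 255 x 6.5 y 54.09; 256 x 7.1 y 54.65; 257 x 7.6 y 54.65; 258 x 8.2 y 54.65; 259 x 8.7 y 54.65; 260 x 9.3 y 54.65; 261 x 9.9 y 54.65; 262 x 10.4 y 54.65; 263 x 11.0 y 54.65; 264 x 11.6 y 54.65; 265 x 12.1 y 54.65; 266 x 12.7 y 54.64; 267 x 13.3 y 54.64; 268 x 13.8 y 54.64; 269 x 14.4 y 54.08; 270 x 14.9 y 54.64; 271 x 15.5 y 54.08; 
pale +edge [56.3  56.21 56.25 56.26 56.4  56.53 56.51 56.58 56.74 56.56] 56.457999798779596
227 x -2.6 y 99.77; 228 x -0.6 y 99.77; 229 x 1.3 y 95.07;
```

>>> step_arm(translation=[[0.8, 0.3, 1], [1.6, 0.6, 4], [1.6, 0.6, 8], [1.6, 0.6, 11], [1.6, 0.6, 12]], turn=[[0, 0, 0], [0, 0, 0], [0, 0, 0], [0, 0, 0], [0, 0, 0]], gripper=[255, 255, 255, 255, 255])

```text
time: 9.47
eef_pos: [533.3, -117.3, 102.3]
ee_rot: [0.431, 0.865, 0.232, 0.115]
contact_force: [0.1, -0.5, -1.4]
width: 15.0
grasp_force: 30.0
```

>>> step_arm(translation=[[0, 0, 0], [0, 0, 0], [0, 0, 0]], turn=[[0, 0, 0], [0, 0, 0], [0, 0, 0]], gripper=[255, 255, 255])

```text
time: 9.72
eef_pos: [533.6, -117.8, 103.0]
ee_rot: [0.431, 0.865, 0.231, 0.116]
contact_force: [-0.2, 0.1, -2.0]
width: 14.8
grasp_force: 30.0
```

```bash
python3 chk.py w8;python3 sub.py w8 128.4 | cut -c1-420
```

```text
t 9.7167 w 14.781876979841 f_side [-1.1  0.2 -1.7] mom [-0.03  0.3   0.  ] rot [-0.05 -0.02  0.  ]
panel +edge: x [ 0.37 15.76] y 55.93
top: x [ 1.79 16.21] z 128.18
face z 14.35 pale edge y 55.94 12
fence x 0.56 100
pale +edge [56.02 56.03 56.   56.05 56.09 56.07 56.03 55.96 55.95 56.03 55.93 55.93
 56.04 56.05 56.01 56.01 56.05 55.99 55.99 56.06 56.01] 56.02419379508217
246 x 2.0 y 56.43; 247 x 2.6 y 56.43; 248 x 3.2 y 56.42; 249 x 3.7 y 56.42; 250 x 4.3 y 55.86; 251 x 4.9 y 56.42; 252 x 5.4 y 56.42; 253 x 6.0 y 56.42; 254 x 6.5 y 56.42; 255 x 7.1 y 56.42; 256 x 7.7 y 56.42; 257 x 8.2 y 56.42; 258 x 8.8 y 56.42; 259 x 9.4 y 55.86; 260 x 9.9 y 56.42; 261 x 10.5 y 56.42; 262 x 11.0 y 56.42; 263 x 11.6 y 55.86; 264 x 12.2 y 55.86; 265 x 12.7 y 56.42; 266 x 13.3 y 55.86; 267 x 13.9 y 55
```

>>> step_arm(translation=[[-0.1, 0, 2], [-0.1, 0, 4], [-0.1, 0, 6], [-0.1, 0, 8], [-0.1, 0, 9]], turn=[[0, 0, 0], [0, 0, 0], [0, 0, 0], [0, 0, 0], [0, 0, 0]], gripper=[255, 255, 255, 255, 255])

```text
time: 10.18
eef_pos: [537.1, -114.9, 94.9]
ee_rot: [0.431, 0.865, 0.231, 0.115]
contact_force: [0.0, 1.1, -1.4]
width: 14.7
grasp_force: 30.0
```

```bash
python3 chk.py w9
```

```text
t 10.1833 w 14.725494238189984 f_side [-0.1  0.9 -1.5] mom [-0.05  0.3   0.01] rot [-0.05  0.    0.02]
panel +edge: x [ 0.59 15.96] y 56.08
top: x [ 1.72 16.15] z 118.88
face z 14.39 pale edge y 55.86 13
fence x 0.64 99
```

>>> step_arm(translation=[[0, 0, 2], [0, 0, 4], [0, 0, 6], [0, 0, 7.5], [0, 0, 8.5]], turn=[[0, 0, 0], [0, 0, 0], [0, 0, 0], [0, 0, 0], [0, 0, 0]], gripper=[255, 255, 255, 255, 255])

```text
time: 10.65
eef_pos: [540.6, -112.5, 87.6]
ee_rot: [0.431, 0.865, 0.231, 0.115]
contact_force: [-0.5, -0.0, -1.0]
width: 14.8
grasp_force: 30.0
```

>>> step_arm(translation=[[0, 0, 0.5], [0, 0, 0.5], [0, 0, 0.5]], turn=[[0, 0, 0], [0, 0, 0], [0, 0, 0]], gripper=[255, 255, 255])

```text
time: 10.9
eef_pos: [540.8, -112.5, 87.5]
ee_rot: [0.431, 0.865, 0.231, 0.116]
contact_force: [-0.2, 1.4, -0.9]
width: 15.1
grasp_force: 30.0
```

```bash
python3 chk.py w10
```

```text
t 10.9 w 15.084842208472612 f_side [ 0.2  1.2 -1.1] mom [-0.03  0.29  0.02] rot [-0.05 -0.02  0.  ]
panel +edge: x [ 0.43 17.39] y 55.87
top: x [ 1.8  16.24] z 110.25
face z 14.39 pale edge y 55.38 13
fence x 0.64 121
```

>>> step_arm(translation=[[0, 0, 0.5], [0, 0, 1], [0, 0, 1.3], [0, 0, 1.3]], turn=[[0, 0, 0], [0, 0, 0], [0, 0, 0], [0, 0, 0]], gripper=[255, 255, 255, 255])

```text
time: 11.28
eef_pos: [541.3, -112.3, 86.7]
ee_rot: [0.43, 0.865, 0.231, 0.116]
contact_force: [-3.3, -1.5, 3.6]
width: 14.8
grasp_force: 30.0
```

```bash
python3 chk.py w11
```

```text
t 11.2833 w 14.84669726590167 f_side [-1.3  0.8  4.9] mom [0.13 0.38 0.03] rot [-0.05 -0.05 -0.02]
panel +edge: x [ 0.52 17.57] y 55.73
top: x [ 1.85 16.28] z 109.32
face z 14.37 pale edge y 55.22 13
fence x 0.64 126
```

>>> step_arm(translation=[[0, -0.3, 0], [0, -0.6, 0], [0, -0.7, 0], [0, -0.7, 0]], turn=[[0, 0, 0], [0, 0, 0], [0, 0, 0], [0, 0, 0]], gripper=[255, 255, 255, 255])

```text
time: 11.67
eef_pos: [541.2, -112.4, 86.6]
ee_rot: [0.431, 0.865, 0.232, 0.116]
contact_force: [-2.7, -0.9, 5.8]
width: 14.8
grasp_force: 30.0
```

>>> step_arm(translation=[[0, 0, 0], [0, 0, 0], [0, 0, 0], [0, 0, 0], [0, 0, 0]], turn=[[0, 0, 0], [0, 0, 0], [0, 0, 0], [0, 0, 0], [0, 0, 0]], gripper=[220, 200, 180, 150, 150])

```text
time: 12.08
eef_pos: [540.7, -112.2, 85.7]
ee_rot: [0.431, 0.865, 0.231, 0.115]
contact_force: [0.7, 0.8, 0.1]
width: 36.2
grasp_force: 0.0
```

>>> step_arm(translation=[[0, 0, 0], [0, 0, 0], [0, 0, 0]], turn=[[0, 0, 0], [0, 0, 0], [0, 0, 0]], gripper=[150, 150, 150])

```text
time: 12.33
eef_pos: [540.8, -112.4, 85.9]
ee_rot: [0.431, 0.865, 0.231, 0.115]
contact_force: [1.0, 0.5, 0.4]
width: 38.9
grasp_force: 0.0
```

```bash
python3 chk.py w12
python3 - <<'E'
from h import *
c=np.load("w12.npy",allow_pickle=True).item();S=(c["P"]-O)@F
b=(abs(S[...,2]-109.5)<4)&(abs(S[...,0]-8)<11)&(S[...,1]>-60)&(S[...,1]<60);print("top",b.sum(),np.percentile(S[b],[2,50,98],0).round(2))
n,cc,k=plane(S[b],prior=np.array([0,0,1.]),tol=1.5);print(n.round(3))
E
```

```text
t 12.3333 w 38.878545456817044 f_side [ 1.2 -0.2 -0.2] mom [-0.03  0.12  0.05] rot [-0.05 -0.01  0.01]
panel +edge: x [-0.16 16.29] y 55.71
top: x [ 0.59 15.  ] z 109.35
face z 14.37 pale edge y 55.56 13
fence x 0.62 119
top 3410 [[  0.54 -53.54 108.13]
 [  7.92  16.41 109.35]
 [ 14.89  54.54 110.6 ]]
[-0.008  0.     1.   ]
```

The panel is home and resting on the fence: top z 109.4, x about 7.5, y about 0. Next is the keeper, so I'm retreating upward, shutting the gripper and planning the arc.

Run:
```python
from h import *
p,r=pose();s0=(p-O)@F;print("tcp side",s0.round(1))
def rel(t): # side-frame delta -> tool (x=+y_side,y=+x_side,z=-z_side)
    return np.array([t[1],t[0],-t[2]]).round(1).tolist()
def C(th,r=65): return np.array([23.5,-86-r*np.sin(th)+9*np.cos(th)+8,46+r*np.cos(th)+9*np.sin(th)-22.5])
up=s0+[0,0,75];pre=C(.19)+[0,7,42];dn=C(.19)+[0,7,0]
print("up",rel(up-s0),"over",rel(pre-up),"down",rel(dn-pre))
prev=dn
for ths in([.19,.3,.42,.54,.66],[.78,.9,1.02,1.14,1.26],[1.36,1.46,1.54,1.59,1.6]):
    print([rel(C(t)-prev) for t in ths]);prev=C(ths[-1])
```

```text
tcp side [ 8.3  0.9 57.8]
up [0.0, 0.0, -75.0] over [-75.4, 15.2, 1.7] down [0.0, 0.0, 42.0]
[[-7.0, 0.0, -0.0], [-14.2, 0.0, 0.8], [-21.8, 0.0, 2.5], [-29.3, 0.0, 5.2], [-36.3, 0.0, 8.7]]
[[-6.6, 0.0, 4.3], [-12.6, 0.0, 9.4], [-17.9, 0.0, 15.2], [-22.6, 0.0, 21.5], [-26.4, 0.0, 28.4]]
[[-2.5, 0.0, 6.0], [-4.5, 0.0, 12.3], [-5.6, 0.0, 17.4], [-6.0, 0.0, 20.7], [-6.1, 0.0, 21.3]]
```

>>> step_arm(translation=[[0, 0, -10], [0, 0, -25], [0, 0, -45], [0, 0, -62], [0, 0, -75]], turn=[[0, 0, 0], [0, 0, 0], [0, 0, 0], [0, 0, 0], [0, 0, 0]], gripper=[150, 150, 150, 255, 255])

```text
time: 12.8
eef_pos: [510.6, -135.8, 152.7]
ee_rot: [0.431, 0.865, 0.231, 0.116]
contact_force: [0.1, -1.0, -0.5]
width: 28.4
grasp_force: 0.0
```

>>> step_arm(translation=[[-18, 5, 0.5], [-38, 10, 1], [-58, 15, 1.5], [-75.5, 15, 1.5], [-75.5, 15, 1.5]], turn=[[0, 0, 0], [0, 0, 0], [0, 0, 0], [0, 0, 0], [0, 0, 0]], gripper=[255, 255, 255, 255, 255])

```text
time: 13.22
eef_pos: [569.5, -190.5, 158.1]
ee_rot: [0.431, 0.865, 0.23, 0.118]
contact_force: [0.2, 0.0, -1.1]
width: 0.4
grasp_force: 0.0
```

>>> step_arm(translation=[[0, 0, 0], [0, 0, 0], [0, 0, 0]], turn=[[0, 0, 0], [0, 0, 0], [0, 0, 0]], gripper=[255, 255, 255])

```text
time: 13.47
eef_pos: [566.2, -185.9, 157.1]
ee_rot: [0.431, 0.865, 0.232, 0.115]
contact_force: [1.2, -0.0, 0.3]
width: 0.4
grasp_force: 0.0
```

```bash
cat > kp.py <<'E'
from h import *
import sys
s=sense();p,r=pose();print("tcp side",((p-O)@F).round(1),"w",s["width"],"f",(s["contact_force"]@F).round(1))
for n in("scene","wrist","top"):
    if n=="wrist": c=wrist(sys.argv[1])
    else: c=capture(n);c["P"]=pts(c)
    S=(c["P"]-O)@F;hs=cv2.cvtColor(c["image"],cv2.COLOR_RGB2HSV)
    red=((hs[...,0]<6)|(hs[...,0]>174))&(hs[...,1]>150)&(S[...,2]>20)&(S[...,2]<160)&(abs(S[...,0]-25)<20)&(S[...,1]<-70)&(S[...,1]>-200)
    if red.sum()>5:
        t=np.median(S[red],0);print(n,red.sum(),"red",t.round(1),"ang",np.arctan2(-(t[1]+86),t[2]-46).round(3))
    b=(abs(S[...,2]-109.5)<5)&(abs(S[...,0]-8)<12)&(S[...,1]>-58)&(S[...,1]<58)
    if b.sum()>20: print(n,"panel top",b.sum(),np.percentile(S[b],[2,50,98],0).round(1).tolist())
    if n=="scene":save("s"+sys.argv[1],c,(170,300,160,330),4)
E
python3 kp.py w13
```

```text
tcp side [ 23.  -73.  131.4] w 0.3640981802909167 f [ 0.9 -0.7 -0.2]
scene 45 red [  30.  -106.8  126.2] ang 0.254
scene panel top 144 [[0.2, -56.0, 104.7], [11.1, -3.2, 107.9], [18.4, 52.0, 111.0]]
wrist panel top 2675 [[0.5, -53.3, 107.8], [7.7, 5.0, 109.3], [15.0, 53.8, 110.7]]
top panel top 143 [[-0.7, -54.1, 104.8], [8.5, 2.4, 108.3], [17.1, 54.4, 112.8]]
```

>>> step_arm(translation=[[0, 0, 12], [0, 0, 26], [0, 0, 36], [0, 0, 42], [0, 0, 42]], turn=[[0, 0, 0], [0, 0, 0], [0, 0, 0], [0, 0, 0], [0, 0, 0]], gripper=[255, 255, 255, 255, 255])

```text
time: 14.03
eef_pos: [583.5, -173.1, 119.6]
ee_rot: [0.431, 0.865, 0.232, 0.114]
contact_force: [-0.5, 0.2, 0.1]
width: 0.5
grasp_force: 0.0
```

>>> step_arm(translation=[[-7, 0, 0], [-14, 0, 1], [-22, 0, 2.5], [-29.5, 0, 5], [-36.5, 0, 8.5]], turn=[[0, 0, 0], [0, 0, 0], [0, 0, 0], [0, 0, 0], [0, 0, 0]], gripper=[255, 255, 255, 255, 255])

```text
time: 14.45
eef_pos: [610.3, -201.9, 113.6]
ee_rot: [0.431, 0.865, 0.231, 0.116]
contact_force: [-0.4, 1.5, -0.4]
width: 0.2
grasp_force: 0.6
```

```bash
python3 kp.py w14
```

```text
tcp side [  23.4 -112.4   81. ] w 0.23296222106345757 f [ 0.3  1.4 -0.6]
scene 42 red [  30.  -140.6  109.2] ang 0.712
scene panel top 140 [[1.1, -56.5, 104.9], [11.4, -3.9, 108.1], [19.0, 52.6, 111.4]]
wrist panel top 3716 [[0.7, -54.3, 107.7], [8.0, -11.4, 109.3], [15.2, 23.8, 110.7]]
top panel top 137 [[-0.8, -53.3, 105.0], [8.3, 3.5, 108.4], [16.8, 54.7, 113.8]]
```

The keeper is following, now at about 0.7 rad. I'll finish the arc.

>>> step_arm(translation=[[-6.5, 0, 4.5], [-12.5, 0, 9.5], [-18, 0, 15], [-22.5, 0, 21.5], [-26.5, 0, 28.5]], turn=[[0, 0, 0], [0, 0, 0], [0, 0, 0], [0, 0, 0], [0, 0, 0]], gripper=[255, 255, 255, 255, 255])

```text
time: 15.02
eef_pos: [637.4, -213.7, 88.2]
ee_rot: [0.431, 0.865, 0.231, 0.116]
contact_force: [-1.3, 0.2, 0.6]
width: 0.7
grasp_force: 0.6
```

>>> step_arm(translation=[[-2.5, 0, 6], [-4.5, 0, 12], [-5.5, 0, 17], [-6, 0, 20], [-6, 0, 21]], turn=[[0, 0, 0], [0, 0, 0], [0, 0, 0], [0, 0, 0], [0, 0, 0]], gripper=[255, 255, 255, 255, 255])

```text
time: 15.43
eef_pos: [648.5, -212.4, 71.5]
ee_rot: [0.43, 0.865, 0.231, 0.116]
contact_force: [-9.0, -3.0, 12.3]
width: 0.6
grasp_force: 7.8
```

>>> step_arm(translation=[[0, 0, 0], [0, 0, 0]], turn=[[0, 0, 0], [0, 0, 0]], gripper=[255, 255])

```text
time: 15.6
eef_pos: [648.4, -212.4, 71.7]
ee_rot: [0.43, 0.865, 0.231, 0.116]
contact_force: [-6.6, -0.9, 7.1]
width: 0.4
grasp_force: 4.5
```

```bash
python3 kp.py w15
```

```text
tcp side [  23.3 -143.7   32.6] w 0.3865576376411959 f [-1.5  3.3  9. ]
scene 45 red [  29.5 -167.5   48.3] ang 1.542
scene panel top 137 [[0.6, -55.0, 105.1], [10.1, -3.2, 107.9], [18.5, 52.1, 111.1]]
wrist panel top 3228 [[0.9, -56.0, 106.7], [8.1, -38.7, 109.3], [15.4, -23.4, 110.7]]
top panel top 137 [[-0.3, -53.8, 105.0], [8.2, 1.6, 108.7], [16.5, 53.7, 113.1]]
```

At the stop with 9 N and about 1.55 rad. I'll back off straight up and verify.

>>> step_arm(translation=[[0, 0, -8], [0, 0, -25], [0, 0, -50], [0, 0, -80], [0, 0, -110]], turn=[[0, 0, 0], [0, 0, 0], [0, 0, 0], [0, 0, 0], [0, 0, 0]], gripper=[255, 255, 255, 255, 255])

```text
time: 16.17
eef_pos: [604.3, -245.2, 166.6]
ee_rot: [0.431, 0.865, 0.231, 0.115]
contact_force: [-0.6, 0.3, -0.5]
width: 0.7
grasp_force: 0.0
```

>>> step_arm(translation=[[0, 0, -20], [0, 0, -40], [0, 0, -50], [0, 0, -50], [0, 0, -50]], turn=[[0, 0, 0], [0, 0, 0], [0, 0, 0], [0, 0, 0], [0, 0, 0]], gripper=[255, 255, 255, 255, 255])

```text
time: 16.58
eef_pos: [584.9, -260.2, 209.1]
ee_rot: [0.431, 0.865, 0.231, 0.116]
contact_force: [0.5, 0.1, 0.1]
width: 0.5
grasp_force: 0.0
```

```bash
python3 kp.py w16
```

```text
tcp side [  23.  -143.7  191.4] w 0.5304084055421132 f [ 0.5 -0.2 -0.2]
scene 44 red [  29.5 -168.1   48.9] ang 1.536
scene panel top 138 [[0.5, -55.9, 104.8], [11.0, -5.5, 108.0], [17.3, 51.9, 111.7]]
wrist 96 red [  24.4 -165.9   53.9] ang 1.472
wrist panel top 1661 [[0.3, -53.9, 107.6], [7.6, -5.2, 109.2], [14.8, 36.3, 110.7]]
top 19 red [  27.7 -165.5   49.6] ang 1.525
top panel top 141 [[-0.8, -53.5, 105.3], [8.7, 3.2, 108.7], [16.6, 54.4, 114.0]]
```

View pics/sw16.png

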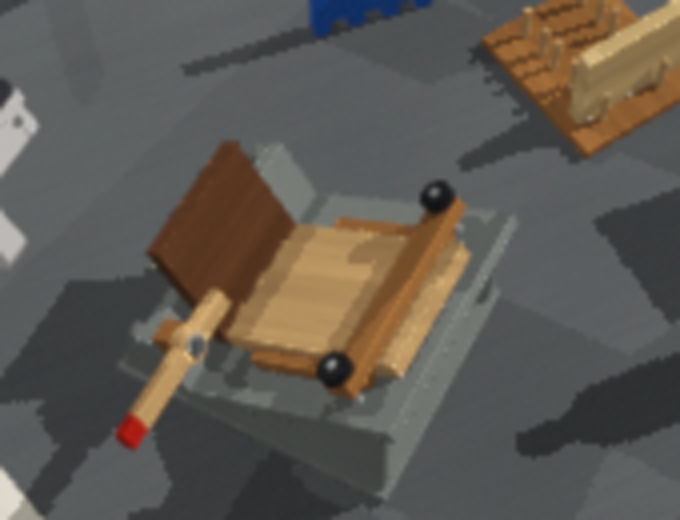

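The final view shows the panel seated against the fence at (225,240). The keeper's toe lies over it at (215,300), with the red end outward at (132,432). I'm handing it in.

```bash
python3 -c "
from plant import job_done
print(job_done())"
```

```text
the job is handed in; nothing more can be done
None
```

I seated the end panel fully in the joint, flat against the fence, swung the keeper across it to about 1.55 rad against its stop, and let go of everything. The job was handed in at about 17 s; the hand-in call returned no verdict.

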